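# Bolt the reagent box against its spring catch

## Robot

A 7-joint arm with a two-finger parallel gripper is mounted at the origin on a cart in front of the work surface, level with it; the furniture and walls round the work are solid. World frame = base frame: x ahead of the robot, y to its left, z up, the work surface at z = 0. Lengths are in m, angles in rad, forces in N, time in s.
With the tool pointing down it reaches from about 0.4 to 0.85 m from the base axis. Payload 10.4 kg.
Tool frame: the origin (TCP) lies between the finger pads; the fingertips stand 11 mm ahead of it and the grasp point (between the pads) lies 8 mm behind it; z points along the fingers, y is the direction in which the jaws open and shut (so a half turn about z gives the same grasp; the last joint's range is limited). The gripper opens to 87 mm and grips with 3 to 60 N. Pads are 19 mm wide; open, the fingers measure 117 mm over their backs; the gripper's body (75 mm by 190 mm) begins 51 mm behind the grasp point.
Start: joints at [1.317, 0.332, -0.065, 1.46, 0.022, 1.35, -0.088], TCP at [0.143, -0.608, 0.234] pointing down, gripper open.
Joint ranges: [-2.6, 2.6], [-0.5, 2.12], [-1.47, 1.34], [0.16, 2.42], [-1.27, 4.41], [0.06, 2.06], [-2.6, 2.6]. Speed limits (rad/s): [2.22, 2.22, 2.79, 2.79, 3.14, 3.14, 3.14].

## Interface

Orientations are given as a unit quaternion [x, y, z, w].
In Python, from bench import r, eyes gives the robot as it stands.
- The arm moves only by the shell command python3 -m inch 'ROWS' [FORCE]. ROWS is a JSON object of lists of equal length, an entry for each row: "translation": the shift along the world's x, y, z scaled (see below), a list of three; "rot": the turn, a rotation vector about the world's x, y, z scaled (see below), a list of three; "jaw": the finger opening in mm, from 0 to 87. In form: {"translation": [[tx, ty, tz], ...], "rot": [[ax, ay, az], ...], "jaw": [jaw, ...]}. A call has 1 to 20 rows; each row is the pose to reach, as a shift and turn from the pose measured when the call began; what a row does not reach only later rows make up. The controller multiplies each number of a shift by 100 mm and each number of a turn by 60 degrees. A row lasts 1/10 s, in which the tool goes at most 50 mm and 8.59 degrees, less where a joint would pass 70% of its speed; a pose out of reach is approached as far as the arm can. A call with a number of a shift or a turn outside -1 to 1 is refused whole. A call with a gripper value outside its range is refused whole. The fingers move at their own pace and stop on an object; FORCE is the grip in N (left out, the last holds). Time passes only in rows, so rows that repeat a pose let the fingers close. It gives the time, the measured TCP pose, the force and the opening at its end, in the units of the state.
- r.read_state(): the state, without advancing time (a new reading comes with each control period).
- eyes.camera(name): name is "side" or "top"; returns the picture (384x512x3 uint8, blue, green, red); there is no depth.
- eyes.calibration(name): a dict with "fx", "fy", "cx", "cy" (pixels), "R" (3x3) and "t" (3): a world point X has camera coordinates R X + t. Camera axes: x right, y down, z forward; pixel columns grow to the right and rows downward; lengths in m; the calibration is good to about 2 mm. A picture is of the moment at which its call begins. calibration takes no time and is no camera call.
- r.close_job(): hands the job in, once; it reports no verdict.
The state is a dict: "time": time; "joint_positions": joint angles; "joint_vel": joint speeds; "joint_torque": joint torques, N m; "ee_pos": TCP position; "eef_rot": TCP orientation; "ft_force": force on the tool from outside, world axes, zero at the start; "torque": the same for the moment, N m; "width": finger opening in m.
Only numpy, scipy, OpenCV 4.12 (cv2) and the standard library are available. Lean on these libraries where they do the work, as an engineer would, in place of code of your own. Each camera call takes 0.05 s, during which the arm holds its last target. There are 200 camera calls.

## Task

Lock the reagent box: hold the long spring safety catch down with one fingertip and, while it is down, push the bolt's upright tab with the other fingertip until the bolt is fully home through the keeper on the lid. Then let the catch spring all the way up and take the hand away. Pinch and lift nothing, and leave the things standing on and around the box where they are.

Things in the scene. Friction and masses are not known exactly. Their poses are not given: they have to be found in the camera images.
- reagent_box: Fixed grey box, 130 (own x) x 300 (own y) x 60 mm high; origin: centre of its underside; at yaw 0 own x points away from the robot, own y to its left. On its -y two thirds sits the lock: dark housing 86 x 164 mm, top 74 mm above the origin. The bolt's rod runs along own y at own x = +22 mm; the catch pad beside it, nearer the robot, at own x = -26 mm (48 mm apart).
- keeper (a point): Top centre of the keeper, a dark bridge on the closed lid (own +y third of the box; it does not move), 18 mm long (own y), 92 mm above the box's origin, at own x = +22, y = +71 mm. The bolt's rod goes through it. The two guide loops of the rod (own y -1 to +27 mm) and the trough stay below 90 mm above the origin.
- bolt_tab (a point): Middle of the rear (own -y) face of the bolt's upright thumb tab, to be pushed towards own +y. The tab is 30 mm wide (own x), 8 mm thick (own y), from 86 to 124 mm above the box's origin, this point at 105 mm; own x = +22, y = -79 mm of the box when the bolt is drawn back. Moves with the bolt. Behind it is only the 10 mm rod, top 87 mm above the origin.
- bolt (a joint): Slide of the bolt in m along the box's own +y: 0 = drawn back, at its stop; 0.062 = fully home, at its stop, through the keeper. About 2 N of friction, no spring: it stays where left. With the catch up, its tooth stops the bolt at 0.015 (and at 0.039 if let up halfway). From 0.055 on the tooth finds its last notch and the catch can rise.
- catch_pad (a point): Centre of the top of the spring safety catch: flat bar 26 mm wide (own x of the box), 126 mm long (own y, from -125 to +1 mm of the box's origin), 8 mm thick, top 108 mm above the origin while up. It goes straight down as one piece wherever it is pressed and does not move along y: a fingertip that holds it down can slide along it.
- catch (a joint): Travel of the catch in m: 0 = up (engaged), growing to 0.014 = pressed to its stop. Its tooth is clear of the bolt from about 0.007 on (0.009 to 0.013 is safe). Spring: about 4.5 N to start it, 9 N at the stop; it springs up when let go.
- dropper_bottle: small dropper bottle with a white pointed cap, 22 mm across, 52 mm high, standing on the lid part of the box; bystander. Origin: centre of its underside.
- cal_weight: steel calibration weight with a knob, 19 mm across, 26 mm high, standing on the lid part of the box; bystander. Origin: centre of its underside.
- stopper: black rubber stopper, 26 mm across, 26 mm high, standing loose on the chest beside the box; bystander. Origin: centre of its underside.
- tape_roll: roll of brown tape lying flat, 96 mm across, 48 mm high; bystander at the left. Origin: centre of its underside.
- spirit_lamp: glass spirit lamp, 73 mm across, 72 mm high; bystander at the left. Origin: centre of its underside.
- pocket_scale: flat pocket scale, 124 x 62 x 19 mm; bystander at the right. Origin: centre of its underside.
- goggles: green safety goggles with a black strap, 128 x 163 x 76 mm; bystander at the right. Origin: centre of its underside.

How it is judged:
By the outcome, as a careful person would: the job done as asked, in the order asked, and still so for the second after the job is handed in, with the robot touching nothing.
It also fails if it takes over 35 s, if anything falls off the work surface, if the arm or the gripper's body presses on something with over 40 N, if the wrist force passes 120 N, or if a joint passes its speed limit or range.

## Working session

There is one attempt and no reset: what is moved stays moved. The work goes in short steps, Python scripts to look and compute and a shell command to move; the robot and the scene stay as the last step left them, time stands still between calls to the robot, and variables do not carry over. Pictures are saved under pics/ and viewed, about 8 in all and at most 12, crops included, and the job is handed in when it is done.

```bash
ls; mkdir -p pics
python3 - <<'E'
from bench import r, eyes
import cv2
for n in ("top","side"):
    cv2.imwrite(f"pics/{n}0.png",eyes.camera(n)); c=eyes.calibration(n); print(n,c)
print(r.read_state())
E
```

```text
pics
top {'fx': 426.6128929357916, 'fy': 426.6128929357916, 'cx': 257.9420158483559, 'cy': 185.73018789774056, 'R': array([[-8.99442759e-03, -9.99959479e-01, -3.74630992e-04],
       [-9.80205237e-01,  8.89084144e-03, -1.97784341e-01],
       [ 1.97779658e-01, -1.41174167e-03, -9.80245487e-01]]), 't': array([0.00969172, 0.51762493, 1.2028595 ])}
side {'fx': 367.3120930543127, 'fy': 367.3120930543127, 'cx': 258.81457639502594, 'cy': 198.20222173962975, 'R': array([[-0.90399092, -0.42737517,  0.01228344],
       [-0.29455743,  0.60171458, -0.74241194],
       [ 0.3098973 , -0.67475183, -0.66983105]]), 't': array([0.45339682, 0.20500179, 0.96685958])}
{'time': 0.1, 'joint_positions': array([ 1.31744319,  0.33279781, -0.06468276,  1.46081528,  0.0215795 ,
        1.34988669, -0.08849541]), 'joint_vel': array([-0.00063813, -0.00141753,  0.00013981, -0.00157502, -0.0004911 ,
        0.00111487, -0.00190862]), 'joint_torque': array([ 1.43254223e-03, -6.24542928e+01,  2.48132151e-02, -3.90714562e+01,
       -6.14120392e-02,  3.67009384e-02,  2.91379763e-05]), 'ee_pos': array([ 0.14286846, -0.60813319,  0.2328603 ]), 'eef_rot': array([ 9.93351199e-01,  1.15121795e-01, -8.89501738e-05, -5.99878001e-04]), 'ft_force': array([ 0.00457798, -1.06500293, -0.06250044]), 'torque': array([-0.03440186, -0.00319584,  0.01782272]), 'width': 0.08710803135386434}
```

View pics/top0.png

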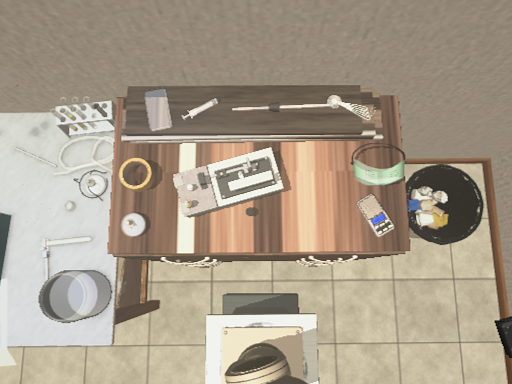

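View pics/side0.png

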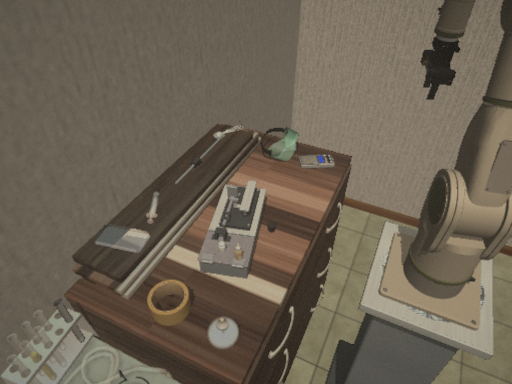

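The top view shows the box at about (173–285, 148–215), with the lid at the left and the stopper at (251,212). The side view shows it at about (203–267, 185–275). I'll zoom in on both.

Run:
```python
import cv2,numpy as np
a=cv2.imread("pics/top0.png")[140:222,165:295]; b=cv2.imread("pics/side0.png")[175:285,195:285]
a=cv2.resize(a,None,fx=6,fy=6,interpolation=cv2.INTER_CUBIC)
b=cv2.resize(b,None,fx=5,fy=5,interpolation=cv2.INTER_CUBIC)
cv2.imwrite("pics/a.png",a);cv2.imwrite("pics/b.png",b)
```

```text
(no output)
```

View pics/a.png

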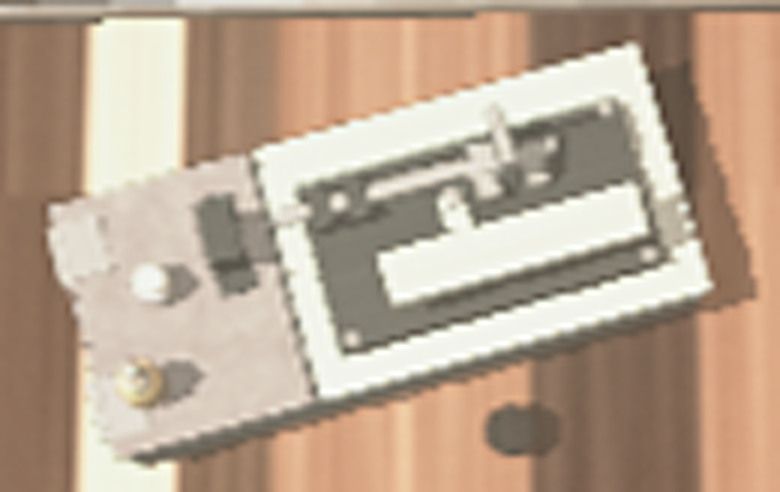

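View pics/b.png

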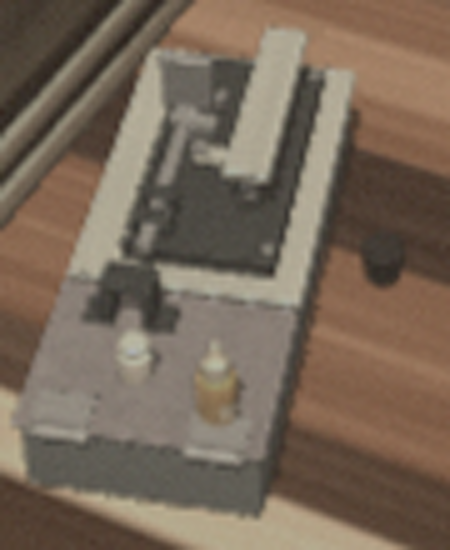

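```bash
cat > h.py <<'E'
import numpy as np
from bench import eyes
C={n:eyes.calibration(n) for n in("top","side")}
def ray(n,p):
    c=C[n]; d=c["R"].T@np.array([(p[0]-c["cx"])/c["fx"],(p[1]-c["cy"])/c["fy"],1]); return -c["R"].T@c["t"],d
def onz(n,p,z):
    o,d=ray(n,p); return o+d*(z-o[2])/d[2]
def proj(n,X):
    c=C[n]; q=c["R"]@X+c["t"]; return np.array([c["fx"]*q[0]/q[2]+c["cx"],c["fy"]*q[1]/q[2]+c["cy"]])
def T(p): return ((p[0]+.5)/6-.5+165,(p[1]+.5)/6-.5+140)
def S(p): return ((p[0]+.5)/5-.5+195,(p[1]+.5)/5-.5+175)
def tri(pt,ps):
    A=[];b=[]
    for n,p in(("top",pt),("side",ps)):
        o,d=ray(n,p); d=d/np.linalg.norm(d); M=np.eye(3)-np.outer(d,d); A.append(M); b.append(M@o)
    return np.linalg.lstsq(np.vstack(A),np.hstack(b),rcond=None)[0]
def rot(y): return np.array([[np.cos(y),-np.sin(y)],[np.sin(y),np.cos(y)]])
E
python3 - <<'E'
from h import *
np.set_printoptions(precision=4,suppress=True)
# own coordinates: pad then box-top corners
own=np.array([[-13,1],[-13+0,1]])
tp=[(380,258),(636,182),(650,235),(395,306)]; sp=[(228,172),(270,28),(307,32),(265,180)]
po=np.array([[-.013,.001],[-.013,-.125],[-.039,-.125],[-.039,.001]])
tb=[(635,43),(712,290),(125,460),(48,205)]; bo=np.array([[.065,-.15],[-.065,-.15],[-.065,.15],[.065,.15]])
for a,b in zip(tp,sp): print("tri pad",tri(T(a),S(b)))
print("tri box", tri(T((635,43)),S((158,50))), tri(T((712,290)),S((353,72))))
def fit(o,w):
    oc,wc=o.mean(0),w.mean(0); a=o-oc;b=w-wc
    y=np.arctan2((a[:,0]*b[:,1]-a[:,1]*b[:,0]).sum(),(a*b).sum()); return y,wc-rot(y)@oc,np.abs(b-a@rot(y).T).max()
P=np.array([onz("top",T(p),.108)[:2] for p in tp]);B=np.array([onz("top",T(p),.06)[:2] for p in tb])
Ps=np.array([onz("side",S(p),.108)[:2] for p in sp])
for w,o in((P,po),(Ps,po),(B,bo),(np.vstack([P,B]),np.vstack([po,bo])),(np.vstack([P,Ps,B]),np.vstack([po,po,bo]))):
    y,c,e=fit(o,w); print("yaw",np.degrees(y),"c",c,"err",e)
for n,x,yy,z in(("tab",.022,-.079,.105),("pad",-.026,-.062,.108),("keeper",.022,.071,.092)): print(n,c+rot(y)@[x,yy],z)
for nm,pt,ps,z in(("bottle",(140,372),(213,345),.112),("weight",(150,278),(133,340),.086),("stopper",(521,425),(382,240),.026)):
    t=tri(T(pt),S(ps)); print(nm,t,"own",rot(y).T@(t[:2]-c), "plane",rot(y).T@(onz("top",T(pt),z)[:2]-c))
E
```

```text
tri pad [0.5167 0.0896 0.1044]
tri pad [ 0.552  -0.0314  0.1039]
tri pad [ 0.5281 -0.037   0.1046]
tri pad [0.4958 0.0831 0.101 ]
tri box [ 0.6333 -0.0339  0.0555] [ 0.5113 -0.0687  0.0554]
yaw 15.869371111666306 c [0.5298 0.0926] err 0.0011762796883637815
yaw 15.614614924369478 c [0.5297 0.0974] err 0.0022727057592566947
yaw 15.86507240108221 c [0.5313 0.0921] err 0.003905818526526994
yaw 15.77230434360451 c [0.5306 0.0923] err 0.004336302916650797
yaw 15.69767729531837 c [0.5303 0.094 ] err 0.006155560246771247
tab [0.5729 0.0239] 0.105
pad [0.5221 0.0273] 0.108
keeper [0.5323 0.1683] 0.092
bottle [0.4651 0.2017 0.1038] own [-0.0337  0.1213] plane [-0.0367  0.1203]
weight [0.513  0.2011 0.0833] own [0.0123 0.1078] plane [0.0112 0.1075]
stopper [0.4497 0.0253 0.0218] own [-0.0962 -0.0444] plane [-0.0976 -0.0442]
```

Pad sizes and heights agree to within a few mm: yaw is about 15.7° and the centre about (0.530, 0.093). The plan is to set the fingers 48 mm apart with tool y along the box's x. One finger goes over the catch and the other behind the tab. I'll approach at height.

```bash
python3 -m inch '{"translation":[[0.4,0.3,0],[0.8,0.7,0],[1,1,0],[1,1,0]],"rot":[[0,0,0.06],[0,0,0.14],[0,0,0.22],[0,0,0.26]],"jaw":[33,33,33,33]}' && python3 -m inch '{"translation":[[0.35,0.35,0],[0.7,0.7,0],[1,1,0],[1,1,0]],"rot":[[0,0,0.08],[0,0,0.16],[0,0,0.22],[0,0,0.26]],"jaw":[33,33,33,33]}'
```

```text
time: 0.5
ee_pos: [0.2482, -0.5033, 0.2329]
eef_rot: [0.967, 0.255, 0.001, -0.001]
ft_force: [0.2, -0.6, -0.8]
width: 0.0629
time: 0.9
ee_pos: [0.3537, -0.3974, 0.233]
eef_rot: [0.921, 0.389, 0.002, -0.002]
ft_force: [0.5, 0.0, -0.1]
width: 0.0353
```

```bash
python3 -m inch '{"translation":[[0.4,0.35,0],[0.7,0.7,0],[0.9,1,0],[0.9,1,0]],"rot":[[0,0,0.08],[0,0,0.16],[0,0,0.25],[0,0,0.25]],"jaw":[33,33,33,33]}' && python3 -m inch '{"translation":[[0.25,0.35,0],[0.5,0.7,0],[0.6,1,0],[0.6,1,0]],"rot":[[0,0,0.08],[0,0,0.16],[0,0,0.25],[0,0,0.25]],"jaw":[33,33,33,33]}' && python3 -m inch '{"translation":[[0.2,0.35,0],[0.4,0.7,0],[0.45,1,0],[0.45,1,0]],"rot":[[0,0,0.08],[0,0,0.16],[0,0,0.25],[0,0,0.25]],"jaw":[33,33,33,33]}' && python3 -m inch '{"translation":[[0,0.35,0],[0,0.7,0],[0,0.9,0],[0,0.9,0],[0,0.9,0]],"rot":[[0,0,0.08],[0,0,0.16],[0,0,0.22],[0,0,0.22],[0,0,0.22]],"jaw":[33,33,33,33,33]}'; python3 -c "
from bench import r;import numpy as np
s=r.read_state();q=s['eef_rot'];print(s['ee_pos'],2*np.degrees(np.arctan2(q[1],q[0])),q,s['width'])"
```

```text
time: 1.3
ee_pos: [0.4475, -0.2911, 0.233]
eef_rot: [0.859, 0.512, 0.003, -0.003]
ft_force: [-0.2, -0.1, -0.1]
width: 0.0329
time: 1.7
ee_pos: [0.5089, -0.1861, 0.2329]
eef_rot: [0.782, 0.623, 0.003, -0.004]
ft_force: [-0.4, 0.0, 0.0]
width: 0.0331
time: 2.1
ee_pos: [0.5543, -0.0816, 0.2328]
eef_rot: [0.691, 0.723, 0.003, -0.005]
ft_force: [-0.3, 0.5, 0.1]
width: 0.0329
time: 2.6
ee_pos: [0.5544, 0.0068, 0.2325]
eef_rot: [0.604, 0.797, 0.002, -0.005]
ft_force: [0.5, -1.2, -0.1]
width: 0.0327
[0.55438031 0.00677643 0.23254459] 105.62850156372899 [ 0.60439179  0.79666815  0.00222342 -0.00504801] 0.03267416466047583
```

```bash
python3 -m inch '{"translation":[[0,-0.09,0],[0,-0.09,-0.4],[0,-0.09,-0.8],[0,-0.09,-0.8],[0,-0.09,-0.8]],"rot":[[0,0,0],[0,0,0],[0,0,0],[0,0,0],[0,0,0]],"jaw":[33,33,33,33,33]}'
python3 - <<'E'
from bench import r,eyes
import cv2
a=eyes.camera("top")[130:215,180:300];b=eyes.camera("side")[150:260,200:300]
cv2.imwrite("pics/c.png",cv2.hconcat([cv2.resize(a,(424,300),interpolation=2),cv2.resize(b,(272,300),interpolation=2)]))
cv2.imwrite("pics/d.png",cv2.resize(b,None,fx=5,fy=5,interpolation=2))
print(r.read_state()['ft_force'])
E
```

```text
time: 3.1
ee_pos: [0.5544, -0.0038, 0.1531]
eef_rot: [0.605, 0.796, 0.002, -0.005]
ft_force: [0.2, 0.3, 0.7]
width: 0.033
[ 1.112788   -0.28720108  0.16244372]
```

View pics/d.png

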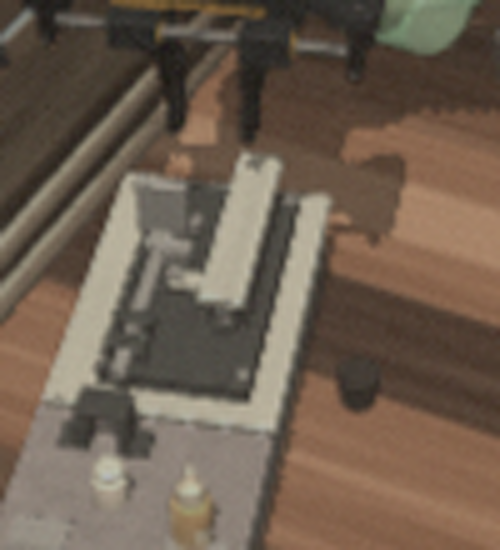

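Run:
```python
from h import *
np.set_printoptions(precision=1,suppress=True)
c=np.array([.5303,.093]);y=np.radians(15.75)
W=lambda x,yy,z:np.r_[c+rot(y)@[x,yy],z]
f=lambda p:(p-[200,150])*5
t=np.array([.5544,-.0038]);print("tcp own mm",1e3*rot(y).T@(t-c))
for s in(-1,1): print("tip",s,f(proj("side",np.r_[t+rot(y)@[s*.024,0],.142])))
for x in(.007,.037):
  for yy in(-.079,-.071): print("tab top",x,yy,f(proj("side",W(x,yy,.124))), "bot",f(proj("side",W(x,yy,.086))))
for x in(-.013,-.039):
  for yy in(-.125,.001): print("pad",x,yy,f(proj("side",W(x,yy,.108))))
```

```text
tcp own mm [ -3.1 -99.7]
tip -1 [257.6 129.9]
tip 1 [174.9 120.4]
tab top 0.007 -0.079 [192.  170.3] bot [193.7 220.4]
tab top 0.007 -0.071 [189.1 179.2] bot [190.8 229.4]
tab top 0.037 -0.079 [140.5 164.2] bot [143.4 214.3]
tab top 0.037 -0.071 [137.3 173.1] bot [140.3 223.2]
pad -0.013 -0.125 [241.9 145.9]
pad -0.013 0.001 [198.4 290.5]
pad -0.039 -0.125 [285.2 151. ]
pad -0.039 0.001 [245.7 296.5]
```

View pics/c.png

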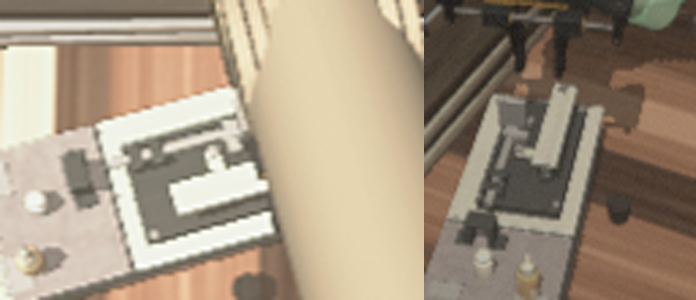

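Fingertips show at (175,130) and (247,140) in the zoomed side view, behind the tab plate (135–190, 180–235) and over the rear of the pad. Fingers, pad and tab all share the same offset of about 2 px, so their relative placement is right. The tips look slightly closer together than planned, so I'll widen the jaw to 38 and go down.

```bash
python3 -m inch '{"translation":[[0,0,-0.15],[0,0,-0.28],[0,0,-0.28],[0,0,-0.28]],"rot":[[0,0,0],[0,0,0],[0,0,0],[0,0,0]],"jaw":[38,38,38,38]}'; python3 -m inch '{"translation":[[0,0,-0.04],[0,0,-0.08],[0,0,-0.08],[0,0,-0.08]],"rot":[[0,0,0],[0,0,0],[0,0,0],[0,0,0]],"jaw":[38,38,38,38]}'
```

```text
time: 3.6
ee_pos: [0.5553, -0.0028, 0.1264]
eef_rot: [0.605, 0.796, 0.003, -0.004]
ft_force: [-0.1, 0.1, 0.0]
width: 0.0378
time: 4.0
ee_pos: [0.5556, -0.0027, 0.1188]
eef_rot: [0.605, 0.796, 0.003, -0.004]
ft_force: [-0.6, -0.0, 5.2]
width: 0.0381
```

```bash
python3 -m inch '{"translation":[[0,0,-0.05],[0,0,-0.09],[0,0,-0.09],[0,0,-0.09]],"rot":[[0,0,0],[0,0,0],[0,0,0],[0,0,0]],"jaw":[38,38,38,38]}'
```

```text
time: 4.4
ee_pos: [0.5558, -0.0026, 0.1103]
eef_rot: [0.605, 0.796, 0.003, -0.004]
ft_force: [-0.8, 0.2, 6.1]
width: 0.038
```

```bash
python3 -m inch '{"translation":[[0,0,-0.02],[0,0,-0.02],[0,0,-0.02]],"rot":[[0,0,0],[0,0,0],[0,0,0]],"jaw":[38,38,38]}'; python3 -m inch '{"translation":[[0,0,0]],"rot":[[0,0,0]],"jaw":[38]}'
python3 - <<'E'
from bench import eyes
import cv2
b=eyes.camera("side")[150:260,200:300]
cv2.imwrite("pics/e.png",cv2.resize(b,None,fx=5,fy=5,interpolation=2))
E
```

```text
time: 4.7
ee_pos: [0.5559, -0.0027, 0.1089]
eef_rot: [0.605, 0.796, 0.003, -0.004]
ft_force: [-1.9, 0.8, 7.0]
width: 0.0384
time: 4.8
ee_pos: [0.5559, -0.0026, 0.1094]
eef_rot: [0.605, 0.796, 0.003, -0.004]
ft_force: [-3.0, -0.3, 6.6]
width: 0.0379
```

View pics/e.png

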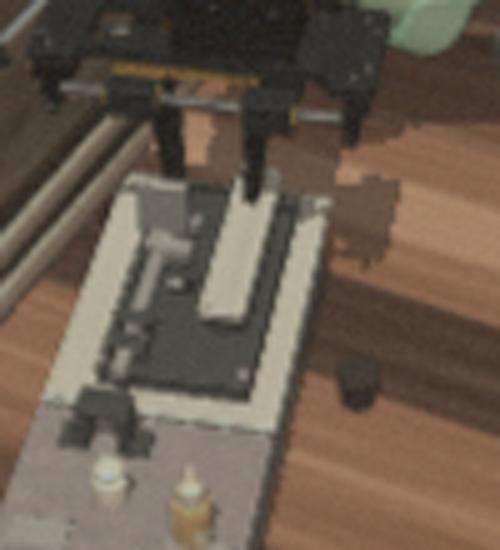

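The catch is about 11 mm down: the pad end dropped from about row 305 to 320 in the zoomed crop. The left finger is behind the tab. Next I'll push along own +y.

```bash
python3 -m inch '{"translation":[[-0.016,0.058,-0.01],[-0.033,0.116,-0.015],[-0.049,0.173,-0.015],[-0.065,0.231,-0.015],[-0.081,0.289,-0.015],[-0.098,0.347,-0.015],[-0.108,0.385,-0.015],[-0.108,0.385,-0.015]],"rot":[[0,0,0],[0,0,0],[0,0,0],[0,0,0],[0,0,0],[0,0,0],[0,0,0],[0,0,0]],"jaw":[38,38,38,38,38,38,38,38]}'
```

```text
time: 5.65
ee_pos: [0.546, 0.0347, 0.1089]
eef_rot: [0.605, 0.796, 0.003, -0.002]
ft_force: [1.2, -3.9, 7.1]
width: 0.0376
```

```bash
python3 -m inch '{"translation":[[-0.016,0.058,-0.01],[-0.033,0.116,-0.015],[-0.049,0.173,-0.015],[-0.065,0.231,-0.015],[-0.081,0.289,-0.015],[-0.085,0.305,-0.015]],"rot":[[0,0,0],[0,0,0],[0,0,0],[0,0,0],[0,0,0],[0,0,0]],"jaw":[38,38,38,38,38,38]}';python3 -m inch '{"translation":[[-0.008,0.03,-0.01],[-0.011,0.04,-0.01],[-0.011,0.04,-0.01]],"rot":[[0,0,0],[0,0,0],[0,0,0]],"jaw":[38,38,38]}'
```

```text
time: 6.25
ee_pos: [0.5385, 0.0637, 0.1084]
eef_rot: [0.605, 0.796, 0.002, -0.0]
ft_force: [0.5, -6.6, 8.6]
width: 0.0383
time: 6.55
ee_pos: [0.5383, 0.0658, 0.1082]
eef_rot: [0.606, 0.795, 0.002, 0.001]
ft_force: [0.3, -5.7, 7.0]
width: 0.038
```

```bash
python3 -m inch '{"translation":[[-0.011,0.04,-0.01],[-0.022,0.08,-0.01],[-0.022,0.08,-0.01],[-0.022,0.08,-0.01]],"rot":[[0,0,0],[0,0,0],[0,0,0],[0,0,0]],"jaw":[38,38,38,38]}'
python3 - <<'E'
from bench import eyes
import cv2
b=eyes.camera("side")[150:260,200:300]
cv2.imwrite("pics/f.png",cv2.resize(b,None,fx=5,fy=5,interpolation=2))
E
```

```text
time: 6.95
ee_pos: [0.5381, 0.067, 0.1081]
eef_rot: [0.609, 0.793, -0.0, 0.004]
ft_force: [2.8, -20.5, 9.9]
width: 0.0381
```

View pics/f.png

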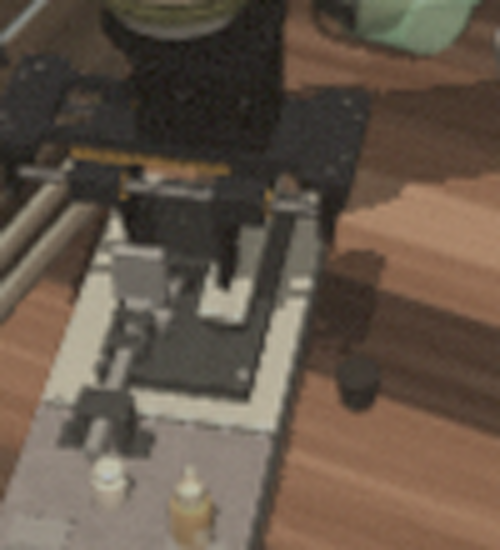

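The bolt tip shows through the keeper at about (98,435), and the push force rose to 20 N at the stop. I'll back off 4 mm with the catch still held, then rise slowly and clear the box.

```bash
python3 -m inch '{"translation":[[0.006,-0.02,-0.005],[0.011,-0.04,-0.005],[0.011,-0.04,-0.005],[0.011,-0.04,0.05],[0.011,-0.04,0.1],[0.011,-0.04,0.15],[0.011,-0.04,0.2],[0.011,-0.04,0.4],[0.011,-0.04,0.8],[0.011,-0.04,1],[0.011,-0.04,1]],"rot":[[0,0,0],[0,0,0],[0,0,0],[0,0,0],[0,0,0],[0,0,0],[0,0,0],[0,0,0],[0,0,0],[0,0,0],[0,0,0]],"jaw":[38,38,38,38,38,38,38,38,38,38,38]}'; python3 -m inch '{"translation":[[0,-0.3,0.1],[0,-0.7,0.2],[0,-1,0.2],[0,-1,0.2]],"rot":[[0,0,0],[0,0,0],[0,0,0],[0,0,0]],"jaw":[38,38,38,38]}';python3 -m inch '{"translation":[[0,-0.4,0],[0,-0.8,0],[0,-1,0],[0,-1,0]],"rot":[[0,0,0],[0,0,0],[0,0,0],[0,0,0]],"jaw":[38,38,38,38]}'
python3 - <<'E'
from bench import eyes
import cv2
b=eyes.camera("side")[150:260,195:300];a=eyes.camera("top")[135:220,165:295]
a=cv2.resize(a,(390,255),interpolation=2);b=cv2.resize(b,(400,419),interpolation=2)
a=cv2.copyMakeBorder(a,0,164,0,0,0)
cv2.imwrite("pics/g.png",cv2.hconcat([a,b]))
E
```

```text
time: 8.1
ee_pos: [0.5405, 0.0633, 0.2111]
eef_rot: [0.609, 0.793, 0.001, 0.006]
ft_force: [0.2, -0.5, -0.4]
width: 0.038
time: 8.5
ee_pos: [0.54, -0.0422, 0.23]
eef_rot: [0.612, 0.791, -0.0, 0.006]
ft_force: [0.3, -0.1, -0.2]
width: 0.038
time: 8.9
ee_pos: [0.5391, -0.1454, 0.2287]
eef_rot: [0.614, 0.79, -0.001, 0.005]
ft_force: [-0.1, 0.3, -0.1]
width: 0.0381
```

View pics/g.png

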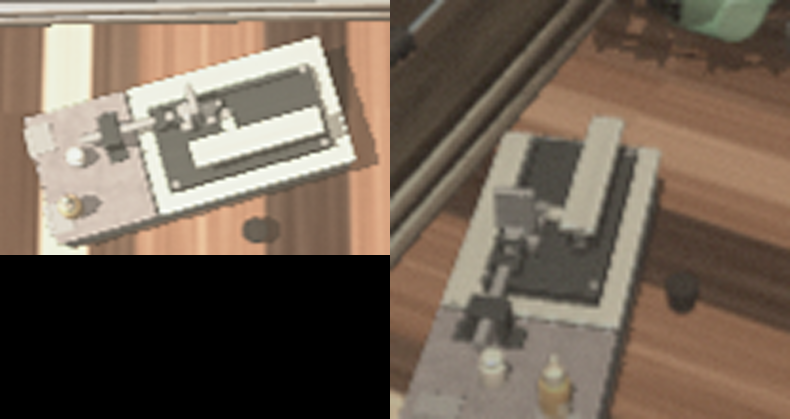

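Run:
```python
from h import *
import cv2
np.set_printoptions(precision=1,suppress=True)
c=np.array([.5303,.093]);y=np.radians(15.75)
W=lambda x,yy,z:np.r_[c+rot(y)@[x,yy],z]
for s in(0,.055,.062):
  p=[proj("side",W(x,-.079+s,.124))+[0,2] for x in(.007,.037)]; print("tab top edge",s,*p)
for n in("top","side"):
  a=cv2.imread(f"pics/{n}0.png");b=eyes.camera(n)
  # pad, bystander patches: best shift of old patch in new picture
  R={"top":{"pad":(226,168,276,194),"bottle":(182,196,196,210),"weight":(184,181,196,193),"stopper":(243,204,260,218)},
     "side":{"pad":(236,178,260,214),"bottle":(232,240,246,262),"weight":(216,240,228,254),"stopper":(264,218,280,236)}}[n]
  for k,(x0,y0,x1,y1) in R.items():
    m=cv2.matchTemplate(b[y0-6:y1+6,x0-6:x1+6],a[y0:y1,x0:x1],cv2.TM_CCOEFF_NORMED);_,v,_,l=cv2.minMaxLoc(m);print(n,k,l[0]-6,l[1]-6,round(v,2))
```

```text
tab top edge 0 [238.4 186.1] [228.1 184.8]
tab top edge 0.055 [234.2 198.8] [223.5 197.4]
tab top edge 0.062 [233.7 200.4] [222.9 199.1]
top pad 0 0 0.93
top bottle 0 0 1.0
top weight 0 0 0.98
top stopper 0 0 1.0
side pad 0 0 0.98
side bottle 0 0 0.99
side weight 0 0 0.96
side stopper 0 0 0.99
```

```bash
python3 -c "
from bench import r
print(r.close_job(), r.read_state()['time'])"
```

```text
the job is handed in; nothing more can be done
the job is handed in; nothing more can be done
```

The box is locked, and I handed the job in at about 9 s of the 35 s allowed. One fingertip held the catch down about 10–11 mm while the other pushed the bolt's tab to its stop. I then backed off with the catch still held, let it spring up, and took the hand away.

Last checks:
- **Bolt:** the push force rose to 20 N at the stop. In the final side picture the rod is through the keeper, and the tab's top edge lies where a slide of 0.062 m puts it. The picture is too coarse to be sure of better than 1–2 mm.
- **Catch:** its pad is back at its starting position in both pictures, with no shift to the pixel, so it is fully up.
- **Things around the box:** the dropper bottle, weight and stopper show no shift in either picture. I did not check the tape roll, spirit lamp, scale or goggles; the hand passed well above the goggles and scale and never went near the other two.
- **Hand:** it ended about 0.23 m up and clear of the box, reading about 0 N.

One disagreement: heights found from the two cameras came out about 4 mm low, with a matching 2-pixel offset in the side picture. It affected the fingers and the lock alike, so I relied on their relative positions and the felt contact instead.

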